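# Complete the three-lane reagent bottle carrier

## Robot

A 7-joint arm with a two-finger parallel gripper is mounted at the origin on a cart in front of the work surface, level with it; the furniture and walls round the work are solid. World frame = base frame: x ahead of the robot, y to its left, z up, the work surface at z = 0. Lengths are in mm, angles in degrees, forces in N, time in s.
With the tool pointing down it reaches from about 425 to 925 mm from the base axis. Payload 6.8 kg.
Tool frame: the origin (TCP) lies between the finger pads; the fingertips stand 22 mm ahead of it and the grasp point (between the pads) lies 3 mm ahead of it; z points along the fingers, y is the line along which they close (so a half turn about z gives the same grasp; the last joint's range is limited). The gripper opens to 88 mm and grips with 3 to 60 N. Pads are 20 mm wide; open, the fingers measure 115 mm over their backs; the gripper's body (75 mm by 178 mm) begins 61 mm behind the grasp point.
Start: joints at [-76.839, 27.33, 1.283, 89.118, -0.659, 63.558, -4.761], TCP at [223.7, 636.871, 244.664] pointing down, gripper open.
Joint ranges: [-169.35, 169.35], [-19.33, 120.38], [-80.79, 83.38], [13.8, 139.57], [-78.32, 258.32], [9.67, 109.79], [-169.56, 169.56]. Speed limits (degrees/s): [136.94, 136.94, 180, 180, 180, 180, 180].

## Interface

Orientations are given as a 3x3 rotation matrix whose columns are the frame's x, y, z axes.
In Python, from plant import bot, kinematics, monitor, read_camera, camera_params gives the robot as it stands. The module is installed in compiled form; this text tells all that it offers. Calls block until the motion is done:
- bot.move_to(position, orientation): joint-space move of the TCP to a pose.
- bot.move_linear(position, orientation=None, v=150, force_limit=None): straight line of the TCP; orientation=None keeps the orientation; v is the mean speed in mm/s. With force_limit (N) it stops when the force on the tool has changed by that much, and returns True; else False.
- bot.move_j(angles): joint-space move.
- bot.move_gripper(opening, grip_force=None): opening from 0.0 (shut) to 1.0 (fully open); grip_force is the grip in N (None keeps the last); returns when the fingers have stopped.
- bot.dwell(seconds).
- kinematics.inverse_kinematics(position, orientation): joint angles nearest the present ones, or None.
- monitor.get_obs(): the state.
- read_camera(name): name is "scene" or "top"; returns the picture (480x640x3 uint8, red, green, blue); there is no depth.
- camera_params(name): a dict with "camera_matrix" (3x3 intrinsics, pixels), "xyz" and "rotation" of the camera in the world. Camera axes: x right, y down, z forward; pixel columns grow to the right and rows downward; lengths in mm; the calibration is good to about 2 mm. A picture is of the moment at which its call begins. camera_params takes no time and is no camera call.
A pose or a line that the arm cannot do raises bot.PlanningError and nothing moves.
- bot.close_job(): hands the job in; it is judged then, once.
The state is a dict: "time": time; "joint_positions": joint angles; "dq": joint speeds; "tau": joint torques, N m; "tcp_pos": TCP position; "orientation": TCP orientation; "ft_force": force on the tool from outside, world axes, zero at the start; "torque": the same for the moment, N m; "opening": opening from 0.0 (shut) to 1.0 (fully open); "grasp_force": force on a finger pad.
Only numpy, scipy, OpenCV 4.12 (cv2) and the standard library are available. Lean on these libraries where they do the work, as an engineer would, in place of code of your own. Each camera call takes 0.05 s, during which the arm holds its last target. There are 200 camera calls.

## Task

Make up the reagent kit: the blue carrier must hold one bottle of each kind (orange cap, black cap, white cap), and one kind is already in it, so skip the spare of that kind and add one bottle of each missing kind, standing in a free lane of its own. Slide each bottle upright in through the lane's mouth, past the spring catch and fully home until it meets the hard stop (the depth differs from lane to lane, so feel for it), without forcing it. Leave the other bottles standing where they are, knock no bottle over, and do not shift the other things on the bench.

Things in the scene. Friction and masses are not known exactly. Their poses are not given: they have to be found in the camera images.
- orange_1: Bottle of kind 'orange' (orange cap, red label), number 1 of 2 alike; 110 mm tall, about 0.25 kg. Round: body 54 mm across up to 50 mm height, then a shoulder narrowing evenly (40 mm across at 80 mm height); screw cap 37 mm across, 86 to 110 mm above the foot. Origin: centre of underside, z up. Stands on the bench or is already in a lane of the carrier.
- orange_2: Bottle of kind 'orange' (orange cap, red label), number 2 of 2 alike; 110 mm tall, about 0.25 kg. Round: body 54 mm across up to 50 mm height, then a shoulder narrowing evenly (40 mm across at 80 mm height); screw cap 37 mm across, 86 to 110 mm above the foot. Origin: centre of underside, z up. Stands on the bench or is already in a lane of the carrier.
- black_1: Bottle of kind 'black' (black cap, green label), number 1 of 2 alike; 110 mm tall, about 0.21 kg. Round: body 48 mm across up to 50 mm height, then a shoulder narrowing evenly (35 mm across at 80 mm height); screw cap 33 mm across, 94 to 110 mm above the foot. Origin: centre of underside, z up. Stands on the bench or is already in a lane of the carrier.
- black_2: Bottle of kind 'black' (black cap, green label), number 2 of 2 alike; 110 mm tall, about 0.21 kg. Round: body 48 mm across up to 50 mm height, then a shoulder narrowing evenly (35 mm across at 80 mm height); screw cap 33 mm across, 94 to 110 mm above the foot. Origin: centre of underside, z up. Stands on the bench or is already in a lane of the carrier.
- white_1: Bottle of kind 'white' (white cap, cream label), number 1 of 2 alike; 103 mm tall, about 0.22 kg. Round: body 50 mm across up to 50 mm height, then a shoulder narrowing evenly (35 mm across at 80 mm height); screw cap 34 mm across, 88 to 103 mm above the foot. Origin: centre of underside, z up. Stands on the bench or is already in a lane of the carrier.
- white_2: Bottle of kind 'white' (white cap, cream label), number 2 of 2 alike; 103 mm tall, about 0.22 kg. Round: body 50 mm across up to 50 mm height, then a shoulder narrowing evenly (35 mm across at 80 mm height); screw cap 34 mm across, 88 to 103 mm above the foot. Origin: centre of underside, z up. Stands on the bench or is already in a lane of the carrier.
- lane0: One of three identical lanes side by side, 78 mm pitch (which is left, middle, right varies): a blue carrier with metal deck, fixed to the bench, without floor. Origin: lane middle at bench level; x runs from the open mouth into the lane, z up. Blue walls 62 mm apart, 80 mm high; deck 80 to 83 mm high with a 44 mm wide slot, open at the mouth, ending at x=+46 mm. Closed behind to x=95 mm.
- lane1: Lane like lane0. No bottle body passes the deck slot from above: it must come in upright along +x, standing on the bench, body between the walls, shoulder and cap in the slot. Walls and slot are straight from x=-45 mm, flared ahead of that to x=-70 mm. The cap stands out 20 mm or more above the deck.
- lane2: Lane like lane0. Under the deck a white sprung catch stands out of each wall, 60 to 78 mm high (36 mm apart at rest); pushing about 4 to 10 N along x passes them. 46 mm behind them, 62 to 76 mm high, is a hard stop. Both sit together at a depth that differs by lane and is not given: catches at x=-26 to -4 mm; a bottle fully home has its centre at x=-4 to +22 mm. Feel for the stop.
- home0 (a joint): Tell-tale of lane0: a pad before the stop that the bottle pushes back along x; the red tab on the deck behind the slot moves with it. 0 = free, 0.008 to 0.009 m = stop reached. Friction under 1 N; it stays where it is pushed. It reads 0.008 in the lane filled at the start.
- home1 (a joint): Tell-tale of lane1: a pad before the stop that the bottle pushes back along x; the red tab on the deck behind the slot moves with it. 0 = free, 0.008 to 0.009 m = stop reached. Friction under 1 N; it stays where it is pushed. It reads 0.008 in the lane filled at the start.
- home2 (a joint): Tell-tale of lane2: a pad before the stop that the bottle pushes back along x; the red tab on the deck behind the slot moves with it. 0 = free, 0.008 to 0.009 m = stop reached. Friction under 1 N; it stays where it is pushed. It reads 0.008 in the lane filled at the start.
- marker: Red marker pen, 17x135x16 mm, lying on the bench, bystander. Origin: centre of its underside.
- microtube_rack: Green microtube rack, 66x105x34 mm, bystander. Origin: centre of its underside.
- tape: Small white tape roll, 48 mm across, 19 mm high, lying flat, bystander. Origin: centre of its underside.

How it is judged (in metres and radians):
At the end, for the whole second after the job is handed in: One bottle of each kind is in the carrier, each in its own lane (12 mm sideways, x -12 to +30 mm), all tell-tales back over 6 mm; all six bottles upright (0.12 rad), on the bench (6 mm), at rest; those in no lane within 30 mm of their start ((((x of orange_1 in the frame of lane0 between -0.012 and 0.03 m and y of orange_1 in the frame of lane0 between -0.012 and 0.012 m) or (x of orange_1 in the frame of lane1 between -0.012 and 0.03 m and y of orange_1 in the frame of lane1 between -0.012 and 0.012 m) or (x of orange_1 in the frame of lane2 between -0.012 and 0.03 m and y of orange_1 in the frame of lane2 between -0.012 and 0.012 m)) or ((x of orange_2 in the frame of lane0 between -0.012 and 0.03 m and y of orange_2 in the frame of lane0 between -0.012 and 0.012 m) or (x of orange_2 in the frame of lane1 between -0.012 and 0.03 m and y of orange_2 in the frame of lane1 between -0.012 and 0.012 m) or (x of orange_2 in the frame of lane2 between -0.012 and 0.03 m and y of orange_2 in the frame of lane2 between -0.012 and 0.012 m))) and (((x of black_1 in the frame of lane0 between -0.012 and 0.03 m and y of black_1 in the frame of lane0 between -0.012 and 0.012 m) or (x of black_1 in the frame of lane1 between -0.012 and 0.03 m and y of black_1 in the frame of lane1 between -0.012 and 0.012 m) or (x of black_1 in the frame of lane2 between -0.012 and 0.03 m and y of black_1 in the frame of lane2 between -0.012 and 0.012 m)) or ((x of black_2 in the frame of lane0 between -0.012 and 0.03 m and y of black_2 in the frame of lane0 between -0.012 and 0.012 m) or (x of black_2 in the frame of lane1 between -0.012 and 0.03 m and y of black_2 in the frame of lane1 between -0.012 and 0.012 m) or (x of black_2 in the frame of lane2 between -0.012 and 0.03 m and y of black_2 in the frame of lane2 between -0.012 and 0.012 m))) and (((x of white_1 in the frame of lane0 between -0.012 and 0.03 m and y of white_1 in the frame of lane0 between -0.012 and 0.012 m) or (x of white_1 in the frame of lane1 between -0.012 and 0.03 m and y of white_1 in the frame of lane1 between -0.012 and 0.012 m) or (x of white_1 in the frame of lane2 between -0.012 and 0.03 m and y of white_1 in the frame of lane2 between -0.012 and 0.012 m)) or ((x of white_2 in the frame of lane0 between -0.012 and 0.03 m and y of white_2 in the frame of lane0 between -0.012 and 0.012 m) or (x of white_2 in the frame of lane1 between -0.012 and 0.03 m and y of white_2 in the frame of lane1 between -0.012 and 0.012 m) or (x of white_2 in the frame of lane2 between -0.012 and 0.03 m and y of white_2 in the frame of lane2 between -0.012 and 0.012 m))) and value of joint each of home0, home1, home2 above 0.006 m and (((x of orange_1 in the frame of lane0 between -0.012 and 0.03 m and y of orange_1 in the frame of lane0 between -0.012 and 0.012 m) or (x of orange_1 in the frame of lane1 between -0.012 and 0.03 m and y of orange_1 in the frame of lane1 between -0.012 and 0.012 m) or (x of orange_1 in the frame of lane2 between -0.012 and 0.03 m and y of orange_1 in the frame of lane2 between -0.012 and 0.012 m)) or distance of orange_1 from where it was at the start of the episode below 0.03 m) and (((x of orange_2 in the frame of lane0 between -0.012 and 0.03 m and y of orange_2 in the frame of lane0 between -0.012 and 0.012 m) or (x of orange_2 in the frame of lane1 between -0.012 and 0.03 m and y of orange_2 in the frame of lane1 between -0.012 and 0.012 m) or (x of orange_2 in the frame of lane2 between -0.012 and 0.03 m and y of orange_2 in the frame of lane2 between -0.012 and 0.012 m)) or distance of orange_2 from where it was at the start of the episode below 0.03 m) and (((x of black_1 in the frame of lane0 between -0.012 and 0.03 m and y of black_1 in the frame of lane0 between -0.012 and 0.012 m) or (x of black_1 in the frame of lane1 between -0.012 and 0.03 m and y of black_1 in the frame of lane1 between -0.012 and 0.012 m) or (x of black_1 in the frame of lane2 between -0.012 and 0.03 m and y of black_1 in the frame of lane2 between -0.012 and 0.012 m)) or distance of black_1 from where it was at the start of the episode below 0.03 m) and (((x of black_2 in the frame of lane0 between -0.012 and 0.03 m and y of black_2 in the frame of lane0 between -0.012 and 0.012 m) or (x of black_2 in the frame of lane1 between -0.012 and 0.03 m and y of black_2 in the frame of lane1 between -0.012 and 0.012 m) or (x of black_2 in the frame of lane2 between -0.012 and 0.03 m and y of black_2 in the frame of lane2 between -0.012 and 0.012 m)) or distance of black_2 from where it was at the start of the episode below 0.03 m) and (((x of white_1 in the frame of lane0 between -0.012 and 0.03 m and y of white_1 in the frame of lane0 between -0.012 and 0.012 m) or (x of white_1 in the frame of lane1 between -0.012 and 0.03 m and y of white_1 in the frame of lane1 between -0.012 and 0.012 m) or (x of white_1 in the frame of lane2 between -0.012 and 0.03 m and y of white_1 in the frame of lane2 between -0.012 and 0.012 m)) or distance of white_1 from where it was at the start of the episode below 0.03 m) and (((x of white_2 in the frame of lane0 between -0.012 and 0.03 m and y of white_2 in the frame of lane0 between -0.012 and 0.012 m) or (x of white_2 in the frame of lane1 between -0.012 and 0.03 m and y of white_2 in the frame of lane1 between -0.012 and 0.012 m) or (x of white_2 in the frame of lane2 between -0.012 and 0.03 m and y of white_2 in the frame of lane2 between -0.012 and 0.012 m)) or distance of white_2 from where it was at the start of the episode below 0.03 m) and angle between each of orange_1, orange_2, black_1, black_2, white_1, white_2's own z axis and vertical below 0.12 rad and height (world z) of each of orange_1, orange_2, black_1, black_2, white_1, white_2 below 0.006 m and linear speed of each of orange_1, orange_2, black_1, black_2, white_1, white_2 below 0.02 m/s); the robot touches nothing.
It fails at once if a bottle is tipped over (leans more than 0.6 rad) (angle between any of orange_1, orange_2, black_1, black_2, white_1, white_2's own z axis and vertical above 0.6 rad).
It fails at once if a bottle is forced: it presses on the carrier with more than 35 N (contact force between any of orange_1, orange_2, black_1, black_2, white_1, white_2 and lane0 above 35 N or contact force between any of orange_1, orange_2, black_1, black_2, white_1, white_2 and lane1 above 35 N or contact force between any of orange_1, orange_2, black_1, black_2, white_1, white_2 and lane2 above 35 N).
It fails at once if a bystander (marker, microtube rack, small tape roll) is shifted by more than 30 mm (distance of any of marker, microtube_rack, tape from where it was at the start of the episode above 0.03 m).
It also fails if it takes over 64 s, if anything falls off the work surface, if the arm or the gripper's body presses on something with over 40 N, if the wrist force passes 120 N, or if a joint passes its speed limit or range.

## Working session

There is one attempt and no reset: what is moved stays moved. The work goes in short steps, each a Python script; the robot and the scene stay as the last script left them, time stands still between calls to the robot, and variables do not carry over. Pictures are saved under pics/ and viewed, at most 10 in all, crops included, and the job is handed in when it is done.

```bash
mkdir -p pics
python3 - <<'E'
from plant import *
import cv2
for n in("scene","top"):
    cv2.imwrite(f"pics/{n}0.png",read_camera(n)[:,:,::-1]); p=camera_params(n); print(n,p)
print(monitor.get_obs()["time"])
E
```

```text
scene {'camera_matrix': array([[455.08038001,   0.        , 323.1534977 ],
       [  0.        , 455.08038001, 232.97861396],
       [  0.        ,   0.        ,   1.        ]]), 'xyz': array([-470.78750847,  583.7082732 ,  760.01140666]), 'rotation': array([[-0.52133878, -0.45372668,  0.72272953],
       [-0.8531971 ,  0.2931679 , -0.43140155],
       [-0.0161427 , -0.8415371 , -0.53995808]])}
top {'camera_matrix': array([[460.17785742,   0.        , 318.99017711],
       [  0.        , 460.17785742, 243.98945318],
       [  0.        ,   0.        ,   1.        ]]), 'xyz': array([ 299.19395573,   -3.69579999, 1149.44873636]), 'rotation': array([[-1.24951200e-01, -9.71676261e-01,  2.00580261e-01],
       [-9.92162600e-01,  1.22216995e-01, -2.60073187e-02],
       [ 7.56377457e-04, -2.02257879e-01, -9.79332006e-01]])}
0.1
```

View pics/top0.png

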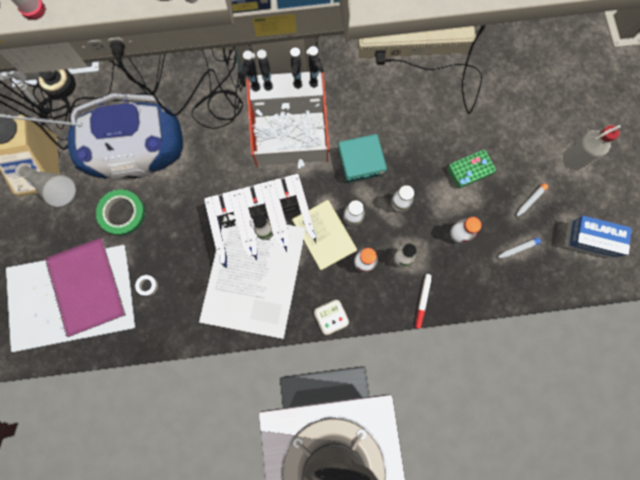

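View pics/scene0.png

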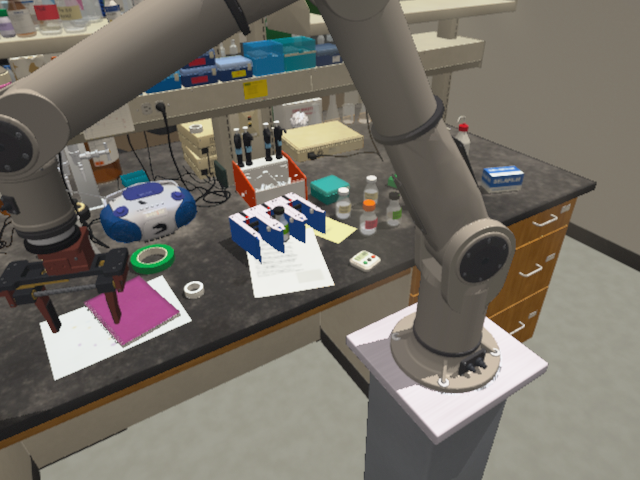

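Run:
```python
import cv2
a=cv2.imread("pics/top0.png")
cv2.imwrite("pics/c1.png",cv2.resize(a[165:285,195:345],None,fx=5,fy=5,interpolation=cv2.INTER_CUBIC))
cv2.imwrite("pics/c2.png",cv2.resize(a[145:305,335:495],None,fx=3.7,fy=3.7,interpolation=cv2.INTER_CUBIC))
```

```text
(no output)
```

View pics/c1.png

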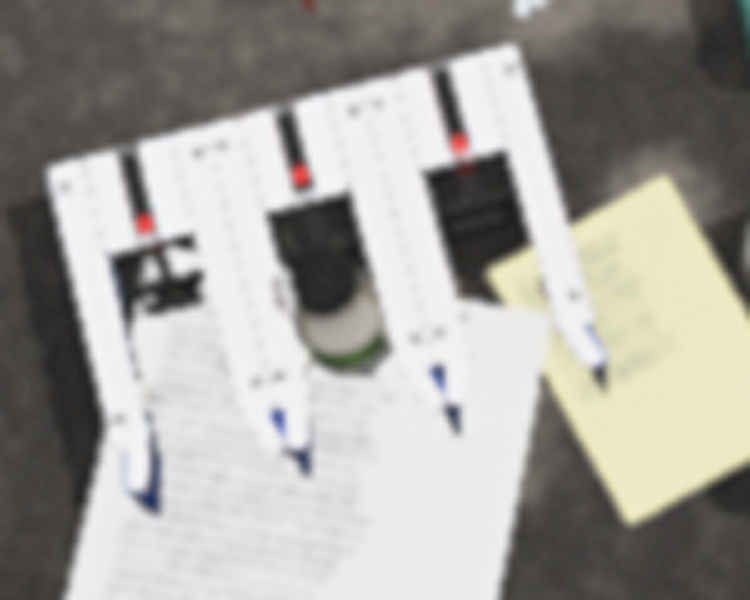

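View pics/c2.png

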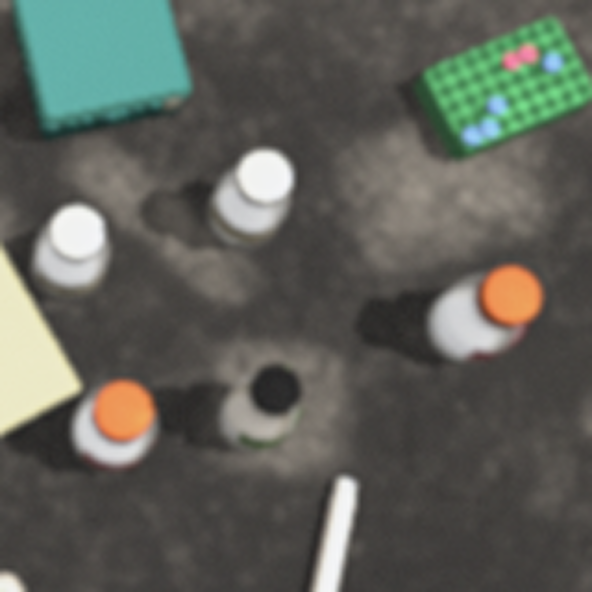

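The black bottle is already in the middle lane, whose cap is at about (257,220) in the top view, so orange and white are missing. The nearer candidates are orange at (368,255) and white at (356,207). The slot ends read from the crop give the lane frame.

```bash
cat > h.py <<'E'
import numpy as np, cv2
from plant import *
P=camera_params("top")
def ray(px,z,P=P):
    d=P["rotation"]@np.linalg.inv(P["camera_matrix"])@np.r_[px,1.]
    return (P["xyz"]+d*(z-P["xyz"][2])/d[2])[:2]
def crop(u,f,o): return np.array(o)+(np.array(u)+.5)/f-.5
E
python3 - <<'E'
from h import *
np.set_printoptions(precision=1,suppress=True)
c1=lambda u:ray(crop(u,5,(195,165)),83)
bl,br=c1((48,168)),c1((517,45))
y=(bl-br)/np.linalg.norm(bl-br); x=np.array([y[1],-y[0]])
print("back",bl,br,np.linalg.norm(bl-br),"ang x",np.degrees(np.arctan2(x[1],x[0])))
S=[((108,255),(195,235)),((270,212),(350,194)),((427,172),(508,150))]
m=[]
for a,b in S:
    a,b=c1(a),c1(b); m.append((a+b)/2); print("slot",m[-1],np.linalg.norm(a-b))
m=np.array(m); d=m[0]-m[2]; print("pitch",np.linalg.norm(d)/2,"ang",np.degrees(np.arctan2(-d[0],d[1])))
print("back mid",(bl+br)/2,"slotmid->back x",((bl+br)/2-m[1])@x,((bl+br)/2-m[1])@y)
# prong deck front tips edges: catch marks
im=cv2.imread("pics/top0.png"); hsv=cv2.cvtColor(im,cv2.COLOR_BGR2HSV)
def blobs(mask,n):
    mask[:145]=0;mask[300:]=0;mask[:,:335]=0;mask[:,495:]=0
    k,l,s,c=cv2.connectedComponentsWithStats(mask)
    for i in range(1,k):
        if s[i,4]>60: print(n,c[i],s[i])
blobs(cv2.inRange(hsv,(5,150,150),(20,255,255)),"or")
blobs(cv2.inRange(hsv,(0,0,222),(180,40,255)),"wh")
c2=lambda u,z:ray(crop(u,3.7,(335,145)),z)
for n,u,z in(("wA",(77,231),103),("wB",(265,177),103),("oA",(123,409),110),("oB",(511,295),110),("k",(275,389),110)): print(n,crop(u,3.7,(335,145)),c2(u,z))
print("tape-ish",)
E
```

```text
back [664.3 229. ] [698.3  -3.1] 234.53453986373586 ang x 8.33291933361529
slot [619.6 182.6] 42.499426350952085
slot [631.  105.1] 39.325478752589405
slot [642.5  27.5] 40.56005780309868
pitch 78.386458087897 ang 8.390571555128192
back mid [681.3 113. ] slotmid->back x 50.8789582036543 0.4741486132220869
or [472.8 224.5] [465 217  16  16 195]
or [367.9 255.4] [361 248  15  16 178]
wh [406.1 192.2] [400 186  13  13 133]
wh [355.4 207.3] [349 201  14  13 141]
wh [341.3 243.2] [335 226  18  34 339]
wh [426.  287.8] [422 275   8  25 110]
wA [355.4 207.1] [ 591.1 -128. ]
wB [406.3 192.5] [ 611.7 -252.9]
oA [367.9 255.2] [ 472.1 -139.4]
oB [472.7 224.4] [ 513.7 -392.2]
k [409.  249.8] [ 472.8 -235. ]
tape-ish
```

```bash
cat >> h.py <<'E'
A=np.radians(8.36); X=np.array([np.cos(A),np.sin(A)]); Y=np.array([-X[1],X[0]])
MID=np.array([631.0,105.07])-46*X+.2*Y
LANE={k:MID+s*78*Y for k,s in(("L",1),("M",0),("R",-1))}
ROT=[np.column_stack([np.cross(s*np.r_[X,0],[0,0,-1]),s*np.r_[X,0],[0,0,-1.]]) for s in(1,-1)]
def R():
    q=np.array(monitor.get_obs()["joint_positions"]); c=[]
    for r in ROT:
        s=kinematics.inverse_kinematics([480,0,200],r)
        if s is not None: c.append((np.abs(np.array(s)-q).max(),r))
    return min(c,key=lambda t:t[0])[1]
def lanexy(p,l): d=np.array(p[:2])-LANE[l]; return np.array([d@X,d@Y])
def st(t,l=None):
    o=monitor.get_obs(); f=np.array(o["ft_force"])
    print(t,"t%.1f"%o["time"],"tcp",np.round(o["tcp_pos"],1),"op%.3f g%.1f"%(o["opening"],o["grasp_force"]),"f lane",np.round([f[:2]@X,f[:2]@Y,f[2]],1),np.round(lanexy(o["tcp_pos"],l),1) if l else "")
def pick(p,z,r):
    bot.move_gripper(.7)
    bot.move_to([*p,z+70],r); bot.move_linear([*p,z],v=100)
    bot.move_gripper(0,grip_force=45); st("grip")
def carry(p,z,l):
    a=LANE[l]-115*X
    bot.move_linear([*p,z+30],v=120); bot.move_linear([*a,z+30],v=200); bot.move_linear([*a,z+.8],v=80); st("mouth",l)
def push(l,x,z,v,f):
    h=bot.move_linear([*(LANE[l]+x*X),z+.8],v=v,force_limit=f); st(f"push hit={h}",l); return h
E
python3 - <<'E'
from h import *
r=R(); print(np.round(r,2)); z=114; p=[472.1,-139.4]
pick(p,z,r); carry(p,z,"L")
if not push("L",-50,z,60,12): push("L",-34,z,25,12)
cv2.imwrite("pics/s1.png",cv2.resize(read_camera("scene")[160:300,180:380,::-1],None,fx=4,fy=4))
E
```

```text
[[-0.15  0.99  0.  ]
 [ 0.99  0.15  0.  ]
 [ 0.    0.   -1.  ]]
grip t5.0 tcp [ 472.5 -139.4  114.3] op0.401 g45.0 f lane [0. 0. 1.] 
mouth t7.5 tcp [460.1 158.5 114.1] op0.403 g45.0 f lane [-0.2  0.1 -2.8] [-115.3   -0.5]
push hit=False t8.8 tcp [524.2 168.4 114.7] op0.402 g45.0 f lane [ 0.5  0.9 -1.9] [-50.4  -0. ]
push hit=False t9.6 tcp [540.2 170.9 114.6] op0.398 g45.0 f lane [-1.7  1.6 -3.8] [-34.3   0.2]
```

Run:
```python
from h import *
z=114
for x in(-20,-5,8,20,32):
    if push("L",x,z,20,17): break
```

```text
push hit=False t10.4 tcp [555.7 172.9 115.4] op0.401 g45.0 f lane [ 0.4  0.9 -2.5] [-18.7  -0.1]
push hit=False t11.3 tcp [570.  175.4 115.1] op0.402 g45.0 f lane [ 2.5  2.4 -1.9] [-4.1  0.2]
push hit=True t12.0 tcp [577.6 176.1 113.9] op0.403 g45.0 f lane [-1.8  0.7  4. ] [ 3.5 -0.1]
```

Run:
```python
from h import *
push("L",15,114,15,22)
im=np.hstack([cv2.resize(read_camera("top")[165:285,195:275,::-1],None,fx=5,fy=5,interpolation=2),cv2.resize(read_camera("scene")[180:300,210:290,::-1],None,fx=5,fy=5,interpolation=2)])
cv2.imwrite("pics/v1.png",im)
```

```text
push hit=True t12.5 tcp [578.5 176.2 113.9] op0.402 g45.1 f lane [-3.1  0.7  7.2] [ 4.4 -0.2]
```

View pics/v1.png

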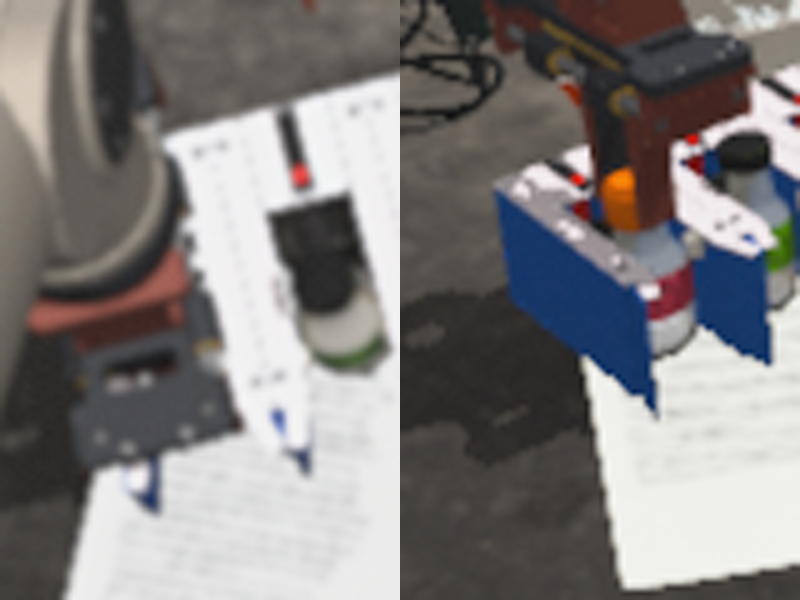

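The orange bottle stands in the left lane and the gripper hides its tab from above. I'll locate the tab in the scene view, before and after.

```bash
cat >> h.py <<'E'
PS=camera_params("scene")
def tabs(im,P,n):
    hsv=cv2.cvtColor(im,cv2.COLOR_BGR2HSV)
    m=cv2.inRange(hsv,(0,170,120),(4,255,255))|cv2.inRange(hsv,(172,170,120),(180,255,255))
    k,l,s,c=cv2.connectedComponentsWithStats(m)
    for i in range(1,k):
        for L in LANE:
            q=lanexy(ray(c[i],86,P),L)
            if abs(q[1])<12 and -20<q[0]<100: print(n,L,c[i].round(1),s[i,2:],q.round(1))
E
python3 - <<'E'
from h import *
tabs(cv2.imread("pics/top0.png"),P,"top0"); tabs(cv2.imread("pics/scene0.png"),PS,"sc0")
tabs(np.ascontiguousarray(read_camera("scene")[:,:,::-1]),PS,"now"); st("","L")
E
```

```text
top0 R [286. 193.] [1 1 1] [55.8  1.9]
top0 M [254.7 199.3] [2 2 3] [60.5  0.6]
top0 L [223.3 208.7] [2 2 3] [58.   0.6]
sc0 R [289. 199.] [1 1 1] [60.3  2.3]
sc0 M [267.7 207.3] [2 2 3] [60.4  3.9]
sc0 L [246.2 216.4] [3 2 5] [57.1  3.4]
now R [289. 199.] [1 1 1] [60.3  2.3]
now M [268.  207.2] [3 2 4] [60.2  2.8]
now L [245.  215.5] [3 2 4] [63.9  3.3]
 t12.7 tcp [578.4 176.2 114. ] op0.402 g45.1 f lane [-2.5  0.2  5.3] [ 4.3 -0.2]
```

```bash
cat >> h.py <<'E'
def release(w):
    p=np.array(monitor.get_obs()["tcp_pos"])
    bot.move_gripper(w); bot.move_linear(p+[0,0,90],v=120); st("up")
E
python3 - <<'E'
from h import *
release(.58)
p=[591.1,-128.0]; bot.move_gripper(.7)
bot.move_to([*p,190],R())
im=np.ascontiguousarray(read_camera("top")[:,:,::-1]); tabs(im,P,"top"); tabs(np.ascontiguousarray(read_camera("scene")[:,:,::-1]),PS,"sc")
st("over white")
cv2.imwrite("pics/v2.png",cv2.resize(im[165:285,195:345],None,fx=5,fy=5,interpolation=2))
E
```

```text
up t14.0 tcp [577.9 176.2 203.3] op0.581 g0.0 f lane [-0.2 -0.9  0.4] 
top R [286. 193.] [1 1 1] [55.8  1.9]
top M [255.  199.5] [1 2 2] [59.9 -0. ]
top L [222.7 206. ] [2 3 3] [64.9  0.6]
sc M [268. 207.] [1 1 1] [61.5  2. ]
sc L [245.  215.5] [3 2 4] [63.9  3.3]
over white t15.7 tcp [ 591.8 -125.7  189.8] op0.700 g0.0 f lane [-0.1  0.6 -0.4]
```

View pics/v2.png

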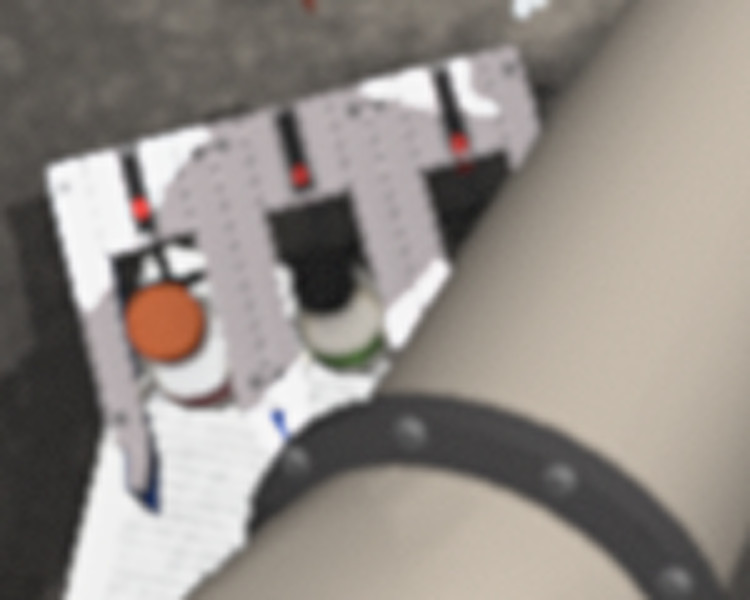

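Run:
```python
from h import *
z=110; p=[591.1,-128.0]
pick(p,z,R())
bot.move_linear([*p,z+30],v=120)
w=[475,-128.]; bot.move_linear([*w,z+30],v=150)
carry(w,z,"R")
if not push("R",-50,z,60,12):
    for x in(-34,-20,-5,8,20,32):
        if push("R",x,z,20,17): break
```

```text
grip t17.6 tcp [ 591.5 -128.   110.2] op0.371 g45.0 f lane [ 1.  -0.4  0.5] 
mouth t20.5 tcp [482.7   3.9 110.2] op0.370 g45.0 f lane [ 0.4  0.4 -0.9] [-115.5   -0.7]
push hit=False t21.8 tcp [546.9  14.  110.7] op0.373 g45.0 f lane [-0.3 -0.5 -2.2] [-50.5  -0.1]
push hit=False t22.7 tcp [563.   16.4 110.8] op0.370 g45.0 f lane [-0.  -0.4 -1.8] [-34.1  -0. ]
push hit=False t23.6 tcp [577.8  18.6 111.1] op0.374 g45.0 f lane [ 1.4  0.6 -3. ] [-19.2   0. ]
push hit=False t24.4 tcp [591.9  20.5 110.8] op0.370 g45.0 f lane [ 0.  -0.7 -1.4] [-5.  -0.2]
push hit=False t25.2 tcp [602.1  22.1 110.1] op0.368 g45.0 f lane [-7.9  0.5  2.6] [ 5.3 -0.1]
push hit=True t25.6 tcp [602.1  22.1 110. ] op0.372 g45.0 f lane [-3.6  0.9  7.7] [ 5.4 -0.1]
```

Same signature as before: it stops dead at 5.4. I'll press once more with 22 N as with the orange bottle, then release and check.

Run:
```python
from h import *
push("R",16,110,15,22)
release(.55)
p=monitor.get_obs()["tcp_pos"]; 
bot.move_to([480,-330,300],R())
im=np.ascontiguousarray(read_camera("top")[:,:,::-1]); tabs(im,P,"top"); tabs(np.ascontiguousarray(read_camera("scene")[:,:,::-1]),PS,"sc"); st("")
cv2.imwrite("pics/v3.png",cv2.resize(im[165:285,195:345],None,fx=5,fy=5,interpolation=2))
```

```text
push hit=True t26.1 tcp [602.8  22.1 110.2] op0.378 g45.0 f lane [-4.1  1.1  7.4] [ 6.1 -0.2]
up t27.5 tcp [602.3  22.4 199.5] op0.553 g0.0 f lane [-0.1 -0.5 -0.1] 
top R [285.5 190. ] [2 3 4] [63.4  1.1]
top M [254.8 199.8] [2 3 4] [59.5  0.7]
top L [222.7 206. ] [2 3 3] [64.9  0.6]
sc R [288.  198.7] [3 2 3] [64.2  3.3]
sc M [267.7 207.3] [2 2 3] [60.4  3.9]
sc L [245.  215.5] [3 2 4] [63.9  3.3]
 t29.1 tcp [ 481.1 -328.4  299.4] op0.549 g0.0 f lane [ 0.2  0.4 -0.1]
```

View pics/v3.png

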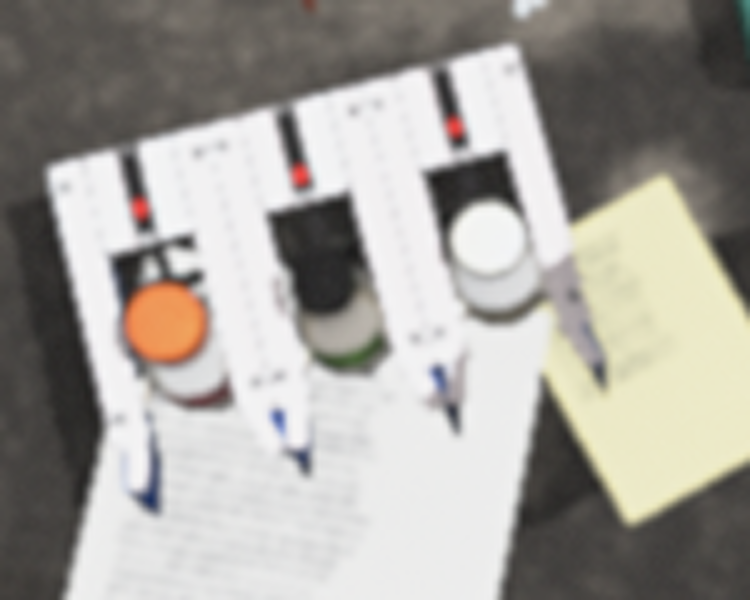

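Both bottles are upright and home. The tabs have moved about 7.5 mm: left from (145,225) to (141,209) and right from (460,145) to (456,128) in the crop.

```bash
python3 -c "
from plant import bot; print(bot.close_job())"
```

```text
the job is handed in; nothing more can be done
None
```

I handed the job in at about 29 s: orange is in the left lane and white in the right, with black already in the middle; both new bottles met the stop, their tabs moved back about 7.5 mm by the camera (over 6 mm needed), and no verdict came back.

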